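Clear the drill-press packing stack into its parts trays

ROBOT

A 7-joint arm with a two-finger parallel gripper is mounted at the origin on the work surface. World frame = base frame: x ahead of the robot, y to its left, z up, the work surface at z = 0. Lengths are in mm, angles in degrees, forces in N, time in s.
With the tool pointing down it reaches from about 400 to 875 mm from the base axis. Payload 19.3 kg.
Tool frame: the origin (TCP) lies midway between the tips of the shut fingers; the grasp point (between the pads) lies 19 mm behind it; z points along the fingers, y is the line along which they close (so a half turn about z gives the same grasp; the last joint's range is limited). The gripper opens to 85 mm and grips with 20 to 120 N. Pads are 22 mm wide; open, the fingers measure 114 mm over their backs; the gripper's body (76 mm by 85 mm) begins 54 mm behind the grasp point. The pads swing forward as they close: fully open they stand 13 mm farther back than shut.
Start: joints at [60.722, 29.874, -2.08, 91.645, 1.215, 58.505, -6.463], TCP at [266.637, -565.261, 231.291] pointing down, gripper open.
Joint ranges: [-166.77, 166.77], [-17.47, 122.26], [-85.68, 81.53], [9.62, 139.38], [-72.42, 252.41], [9.2, 110.78], [-144.41, 144.41]. Speed limits (degrees/s): [108.29, 108.29, 136.94, 136.94, 172.46, 172.46, 172.46].

INTERFACE

Orientations are given as a 3x3 rotation matrix whose columns are the frame's x, y, z axes.
In Python, from bench import r, camrig, finish_job gives the robot as it stands (r), with the cameras (camrig) and the job as plain functions.
- The arm moves only by the tool drive_effector, called after "Call:" as name(argument=value, ...) on one line, values as JSON. Schema: {"type":"object","properties":{"rows":{"type":"array","items":{"type":"object","properties":{"x":{"type":"number"},"y":{"type":"number"},"z":{"type":"number"},"twist":{"type":"number"}},"additionalProperties":false},"minItems":1,"maxItems":12},"aperture":{"type":"number"},"force":{"type":"number"},"only":{"type":"string"},"quiet":{"type":"boolean"},"lines":{"type":"string"}},"required":["rows"],"additionalProperties":false}. rows is a list of rows, 1 to 12 of them, each an object with the fields x, y, z (the shift in mm), twist (a turn about the tool's z in degrees); a field left out counts as zero; each row is the pose to reach, as a shift and turn from the pose commanded when the call began, along the tool's axes at that moment; what a row does not reach only later rows make up. A row lasts 1/8 s, in which the tool goes at most 62.5 mm and 10.7 degrees, less where a joint would pass 70% of its speed; a pose out of reach is approached as far as the arm can. aperture is the finger opening in mm, set as the call begins (left out keeps the last). The fingers move at their own pace and stop on an object; force is the grip in N (left out, the last holds). Time passes only in rows, so rows that do not move let the fingers close. The tool returns the time, the measured TCP pose, the force, the opening and the grip force at its end. only (a regular expression) keeps the lines of the reply that match it, lines (a string "A,B") keeps lines A to B, and quiet returns only ok. Input that does not fit is refused with a message, and nothing moves.
- r.sense(): the state, without advancing time (a new reading comes with each control period).
- camrig.capture(name): name is "scene" or "top" or "wrist"; returns (picture, depth): 400x640x3 uint8, red, green, blue; 400x640 float32, mm along the optical axis (not along the pixel's ray), 0 where there is no reading.
- camrig.camera_model(name): a dict with "K" (3x3 intrinsics, pixels), "k1" (the pictures are not rectified: a ray, as slopes to the right and down, at radius r is drawn at 1 + k1 r^2 times it, then the intrinsics apply), "extrinsics" (4x4, takes a point from camera to world coordinates); the wrist camera has in their place "tool_from_camera" (4x4, takes a point from camera to tool coordinates, whose origin is the TCP and whose axes are the flange's). Camera axes: x right, y down, z forward; pixel columns grow to the right and rows downward; lengths in mm; the calibration is good to about 2 mm. A picture is of the moment at which its call begins: read the wrist's pose just before it. camera_model takes no time and is no camera call.
- finish_job(): hands the job in; it is judged then, once.
The state is a dict: "clock": time; "q": joint angles; "joint_velocities": joint speeds; "tau": joint torques, N m; "ee_pos": TCP position; "tool_rot": TCP orientation; "wrist_force": force on the tool from outside, world axes, zero at the start; "torque": the same for the moment, N m; "width": finger opening in mm; "gripper_force": force on a finger pad.
Only numpy, scipy, OpenCV 4.12 (cv2) and the standard library are available. Lean on these libraries where they do the work, as an engineer would, in place of code of your own. Each camera call takes 0.05 s, during which the arm holds its last target. There are 200 camera calls.

TASK

Take apart the stack of drilling set-up pieces one piece at a time from the top, and set each down gently, released and lying flat inside its own steel tray, clear of the rim: first the brass bushing upright in the small round dish, then the aluminium disc in the large round dish, then the steel block in the short rectangular tray, and last the hardwood packing in the long tray. Do not let a piece fall, and leave the glue jar and the bin of bolts standing where they are.

Things in the scene. Friction and masses are not known exactly. Their poses are not given: they have to be found in the camera images.
- bushing: brass bushing, a plain upright cylinder 26 mm in diameter and 30 mm high with a dark bore on top (the bore is not graspable); on top of the stack, standing on the disc. 0.1 kg. Origin: centre of the underside; z up.
- disc: aluminium spacer disc, 46 mm in diameter and 25 mm high, ring of small dark holes on top; under the bushing, on the steel block. 0.11 kg. Origin: centre of the underside; z up.
- block: dark steel set-up block, 75 x 50 x 25 mm, small black holes at both ends of its top; under the disc, on the hardwood packing. About 0.55 kg. Origin: centre of the underside; x along the 75 mm, y along the 50 mm, z up.
- packing: hardwood packing block, 130 x 60 x 28 mm; bottom of the stack, on a fixed dark steel drill plate (160 x 100 mm, 8 mm thick). About 0.17 kg. Origin: centre of the underside; x along the 130 mm, y along the 60 mm, z up. Nothing in the stack is fastened.
- small_dish: small round parts dish, 46 mm inside diameter, for the bushing. Fixed to the bench. Steel rim, black-lined floor; floor 3 mm thick, rim 9 mm high in all (6 mm above the floor), wall 3 mm. Origin: centre of the underside, z up; yaw of no matter.
- large_dish: large round parts dish, 66 mm inside diameter, for the disc. Fixed to the bench. Steel rim, black-lined floor; floor 3 mm thick, rim 9 mm high in all (6 mm above the floor), wall 3 mm. Origin: centre of the underside, z up; yaw of no matter.
- short_tray: short rectangular parts tray, 95 x 70 mm inside, for the steel block. Fixed to the bench. Steel rim, black-lined floor; floor 3 mm thick, rim 9 mm high in all (6 mm above the floor), wall 3 mm. Origin: centre of the underside, z up; x along the 95 mm, y along the 70 mm.
- long_tray: long rectangular parts tray, 150 x 80 mm inside, for the hardwood packing. Fixed to the bench. Steel rim, black-lined floor; floor 3 mm thick, rim 9 mm high in all (6 mm above the floor), wall 3 mm. Origin: centre of the underside, z up; x along the 150 mm, y along the 80 mm.
- glue_jar: bystander: loose white glue jar with orange cap, 44 mm in diameter, 70 mm high. Origin: centre of the underside.
- bolt_bin: bystander: loose open red plastic bin of bolts, 90 x 70 mm, 45 mm high. Origin: centre of the underside; x along the 90 mm.

How it is judged (in metres and radians):
On the way, in this order (a step that is already met when the one before it is completed fails the run):
1. the bushing stands in the small round dish, released (horizontal distance between bushing and small_dish below 0.015 m and z of bushing in the frame of small_dish between 0.001 and 0.005 m and angle between bushing's own z axis and vertical below 0.03 rad and linear speed of bushing below 0.02 m/s and contact force between the fingers and bushing below 0.1 N), for 0.2 s.
2. then the disc lies in the large round dish, released (horizontal distance between disc and large_dish below 0.015 m and z of disc in the frame of large_dish between 0.001 and 0.005 m and angle between disc's own z axis and vertical below 0.03 rad and linear speed of disc below 0.02 m/s and contact force between the fingers and disc below 0.1 N), for 0.2 s.
3. then the steel block lies in the short tray, released (horizontal distance between block and short_tray below 0.015 m and z of block in the frame of short_tray between 0.001 and 0.005 m and angle between block's own z axis and vertical below 0.03 rad and linear speed of block below 0.02 m/s and contact force between the fingers and block below 0.1 N), for 0.2 s.
4. then the hardwood packing lies in the long tray, released (horizontal distance between packing and long_tray below 0.015 m and z of packing in the frame of long_tray between 0.001 and 0.005 m and angle between packing's own z axis and vertical below 0.03 rad and linear speed of packing below 0.02 m/s and contact force between the fingers and packing below 0.1 N), for 0.2 s.
At the end, for the whole second after the job is handed in: The bushing is in the small dish, the disc in the large dish, the steel block in the short tray and the packing in the long tray: each centre within 15 mm of the tray's centre, underside on the tray's floor (within 2 mm), level within 0.03 rad, released and at rest (all of step 1 and all of step 2 and all of step 3 and all of step 4); the robot touches nothing.
It fails at once if a piece is let fall or thrown (faster than 0.6 m/s while not held) ((linear speed of bushing above 0.6 m/s and contact force between the fingers and bushing below 0.1 N) or (linear speed of disc above 0.6 m/s and contact force between the fingers and disc below 0.1 N) or (linear speed of block above 0.6 m/s and contact force between the fingers and block below 0.1 N) or (linear speed of packing above 0.6 m/s and contact force between the fingers and packing below 0.1 N)).
It fails at once if the glue jar is pushed more than 25 mm or tipped (distance of glue_jar from where it was at the start of the episode above 0.025 m or angle between glue_jar's own z axis and vertical above 0.35 rad).
It fails at once if the bin of bolts is pushed more than 25 mm or tipped (distance of bolt_bin from where it was at the start of the episode above 0.025 m or angle between bolt_bin's own z axis and vertical above 0.35 rad).
It also fails if it takes over 128 s, if anything falls off the work surface, if the arm or the gripper's body presses on something with over 40 N, if the wrist force passes 120 N, or if a joint passes its speed limit or range.

## Working session

There is one attempt and no reset: what is moved stays moved. The work goes in short steps, Python scripts to look and compute and a tool call to move; the robot and the scene stay as the last step left them, time stands still between calls to the robot, and variables do not carry over. Pictures are saved under pics/ and viewed, at most 14 in all, crops included, and the job is handed in when it is done.

```bash
ls; mkdir -p pics
```

Run:
```python
from bench import r, camrig, finish_job
import cv2,numpy as np
s=r.sense();print({k:np.round(s[k],3).tolist() for k in ('clock','ee_pos','tool_rot','width','wrist_force')})
for n in("scene","top"):
    p,d=camrig.capture(n);cv2.imwrite(f"pics/{n}0.png",cv2.cvtColor(p,cv2.COLOR_RGB2BGR));np.save(f"pics/{n}0.npy",d)
    m=camrig.camera_model(n);print(n,np.round(m["K"],2).tolist(),m["k1"],np.round(m["extrinsics"],3).tolist())
m=camrig.camera_model("wrist");print(m)
```

```text
bench.py
pics
{'clock': 0.0, 'ee_pos': [266.48, -564.98, 230.758], 'tool_rot': [[0.904, 0.427, -0.001], [0.427, -0.904, 0.001], [-0.0, -0.001, -1.0]], 'width': 85.556, 'wrist_force': [0.364, 1.158, 0.553]}
scene [[505.75, 0.0, 315.57], [0.0, 505.75, 202.16], [0.0, 0.0, 1.0]] -0.06077324613752345 [[0.538, 0.655, -0.53, 1113.064], [0.843, -0.407, 0.352, -356.676], [0.014, -0.636, -0.771, 870.266], [0.0, 0.0, 0.0, 1.0]]
top [[412.82, 0.0, 325.53], [0.0, 412.82, 199.8], [0.0, 0.0, 1.0]] 0.007798403883412484 [[-0.018, -0.998, 0.057, 491.085], [-1.0, 0.018, -0.006, 15.769], [0.005, -0.057, -0.998, 1207.808], [0.0, 0.0, 0.0, 1.0]]
{'K': array([[341.29754759,   0.        , 315.06056428],
       [  0.        , 341.29754759, 198.49468677],
       [  0.        ,   0.        ,   1.        ]]), 'k1': -0.049341705718086895, 'tool_from_camera': array([[-7.64677277e-04, -9.66032240e-01, -2.58420444e-01,
         6.49497798e+01],
       [ 9.99998535e-01, -1.13442908e-03,  1.28170551e-03,
        -6.79179751e-01],
       [-1.53132851e-03, -2.58419085e-01,  9.66031693e-01,
        -1.41943665e+02],
       [ 0.00000000e+00,  0.00000000e+00,  0.00000000e+00,
         1.00000000e+00]])}
```

View pics/top0.png

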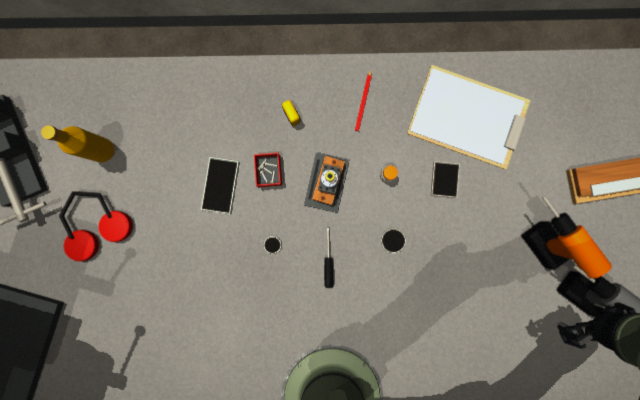

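View pics/scene0.png

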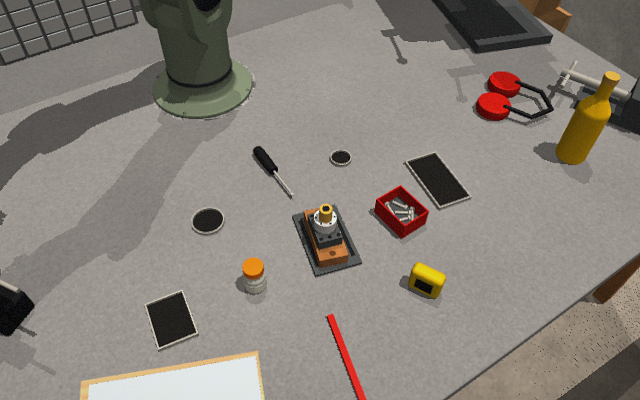

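The top view shows the long tray at (220,185), bin (268,170), stack (328,180), jar (390,173), short tray (446,180), small dish (273,245) and large dish (394,241). In the scene view they are at about (437,179), (402,211), (326,235), (254,275), (171,320), (341,157) and (208,220).

Create h.py:
```python
from bench import r, camrig, finish_job
import cv2,numpy as np
def model(n,s=None):
    m=camrig.camera_model(n)
    if "extrinsics" in m: E=np.array(m["extrinsics"])
    else:
        T=np.eye(4);T[:3,:3]=s["tool_rot"];T[:3,3]=s["ee_pos"];E=T@np.array(m["tool_from_camera"])
    return np.array(m["K"]),m["k1"],E
def ray(M,uv):
    K,k,E=M;x=((np.array(uv,float)[0]-K[0,2])/K[0,0]);y=((uv[1]-K[1,2])/K[1,1])
    a,b=x,y
    for _ in range(10):
        f=1+k*(a*a+b*b);a,b=x/f,y/f
    return E[:3,3],E[:3,:3]@np.array([a,b,1.])
def atz(M,uv,z):
    c,d=ray(M,uv);return c+d*(z-c[2])/d[2]
def proj(M,P):
    K,k,E=M;p=E[:3,:3].T@(np.array(P,float)-E[:3,3]);a,b=p[:2]/p[2];f=1+k*(a*a+b*b)
    return np.array([K[0,0]*a*f+K[0,2],K[1,1]*b*f+K[1,2]])
def tri(Ms,uvs):
    A=np.zeros((3,3));b=np.zeros(3);L=[]
    for M,uv in zip(Ms,uvs):
        c,d=ray(M,uv);d=d/np.linalg.norm(d);Q=np.eye(3)-np.outer(d,d);A+=Q;b+=Q@c;L.append((c,Q))
    p=np.linalg.solve(A,b);return p,[float(np.linalg.norm(Q@(p-c))) for c,Q in L]
```

Create seg.py:
```python
from h import *
MT,MS=model("top"),model("scene")
pt,ps=cv2.imread("pics/top0.png"),cv2.imread("pics/scene0.png")
def dark(p,uv,r=45,th=45):
    u,v=uv;c=p[v-r:v+r,u-r:u+r].max(2);m=(c<th).astype(np.uint8)
    n,l,st,ce=cv2.connectedComponentsWithStats(m);k=l[r,r]
    cn=max(cv2.findContours((l==k).astype(np.uint8),0,1)[0],key=cv2.contourArea)
    return ce[k]+[u-r,v-r],cv2.minAreaRect(cn),st[k,4],cv2.boxPoints(cv2.minAreaRect(cn))+[u-r,v-r]
for n,a,b in [("long",(220,185),(437,179)),("short",(446,180),(171,320)),("small",(273,245),(341,157)),("large",(394,241),(208,220))]:
    A,B=dark(pt,a),dark(ps,b);p,e=tri([MT,MS],[A[0],B[0]])
    print(n,A[0].round(1),B[0].round(1),"tri",p.round(1),np.round(e,1),"top@3",atz(MT,A[0],3).round(1)[:2],"sc@3",atz(MS,B[0],3).round(1)[:2],A[2])
    if n in("long","short"):
        for M,X in((MT,A),(MS,B)):
            q=np.array([atz(M,x,3)[:2] for x in X[3]]);
            for i in(0,1):
                e=q[i+1]-q[i];print("  edge",np.linalg.norm(e).round(1),np.degrees(np.arctan2(e[1],e[0])).round(1))
cv2.imwrite("pics/ct.png",cv2.resize(pt[140:220,250:410],None,fx=5,fy=5,interpolation=2))
cv2.imwrite("pics/cs.png",cv2.resize(ps[190:300,230:390],None,fx=5,fy=5,interpolation=2))
```

```bash
python3 seg.py
```

```text
long [219.2 185.2] [437.6 179.2] tri [608.1 318.3   2.4] [0.4 0.4] top@3 [608.2 318.4] sc@3 [608.2 317.5] 1252
  edge 143.9 -9.5
  edge 74.8 -100.5
  edge 83.9 100.5
  edge 169.3 -11.3
short [445.3 179.1] [170.5 319.3] tri [ 614.  -344.3    4.5] [0.6 0.6] top@3 [ 614.4 -344.2] sc@3 [ 612.8 -344.8] 659
  edge 89.0 -6.6
  edge 64.1 -95.8
  edge 72.5 82.7
  edge 91.9 -6.1
small [272.  244.8] [340.5 156.9] tri [431.5 165.    5. ] [0.9 0.9] top@3 [431.9 166.1] sc@3 [429.5 165.4] 147
large [393.  240.4] [207.5 220.2] tri [ 437.8 -186.2    4.6] [0.7 0.7] top@3 [ 438.  -185.9] sc@3 [ 436.1 -186.5] 336
```

View pics/ct.png

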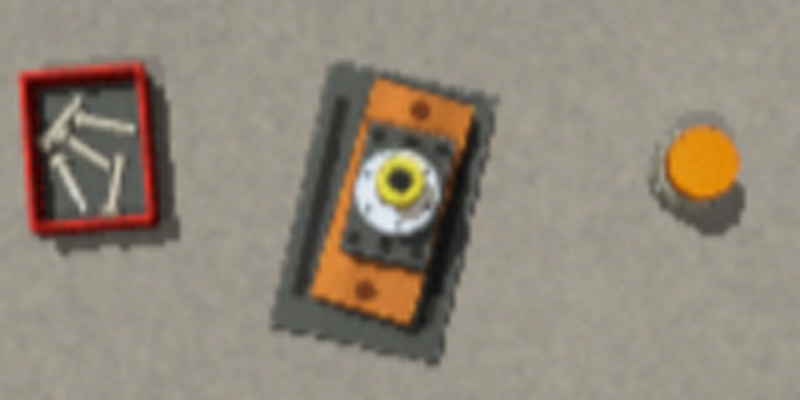

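View pics/cs.png

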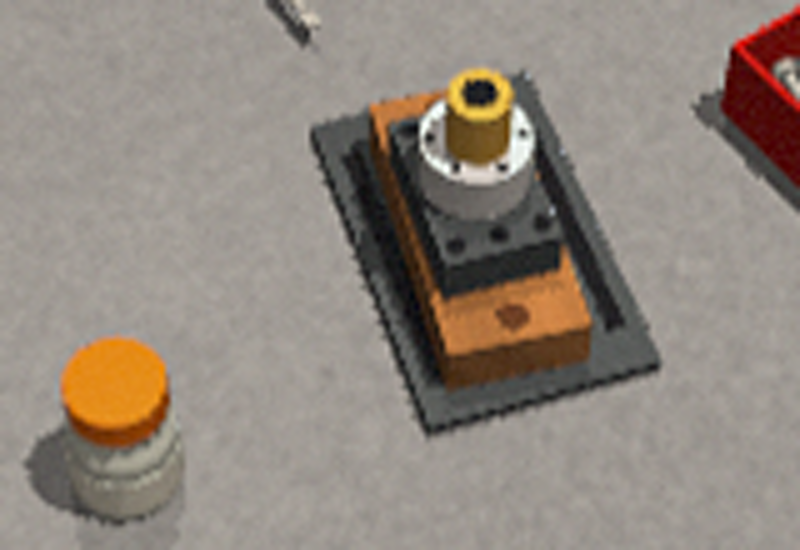

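The top crop shows the bushing's top centre at crop (400,182) and the disc's at (398,191). The packing's top corners are (374,74), (474,102), (411,326) and (310,296), and the block's are (370,125), (453,140), (420,268) and (343,255). In the scene crop the bushing's top is at (481,93), the disc's at (477,140), and the packing's near corners are (590,325) and (447,355).

Run:
```python
from h import *
MT,MS=model("top"),model("scene")
T=lambda x,y:(250+(x+.5)/5-.5,140+(y+.5)/5-.5)
S=lambda x,y:(230+(x+.5)/5-.5,190+(y+.5)/5-.5)
for n,a,b in [("bush",(400,182),(481,93)),("disc",(398,191),(477,140)),("pack farL",(374,74),(590,325)),("pack farR",(474,102),(447,355)),("packnearR",(310,296),None),("jar",(703,162),(115,382))]:
    if b: p,e=tri([MT,MS],[T(*a),S(*b)]);print(n,p.round(1),np.round(e,1))
for n,z,c in [("pack",36,[(374,74),(474,102),(411,326),(310,296)]),("block",61,[(370,125),(453,140),(420,268),(343,255)]),("bin",45,[(20,70),(147,64),(158,225),(35,233)])]:
    q=np.array([atz(MT,T(*x),z)[:2] for x in c]);print(n,q.mean(0).round(1),q.round(0).tolist())
    for i in range(4):
        e=q[(i+1)%4]-q[i];print("  ",np.linalg.norm(e).round(1),np.degrees(np.arctan2(e[1],e[0])).round(1))
print("bush@116",atz(MT,T(400,182),116),atz(MS,S(481,93),116));print("disc@86",atz(MT,T(398,191),86),atz(MS,S(477,140),86))
s=r.sense();R=s["tool_rot"];b=np.array([600,15]);print("tool->stack",R.T@(np.array([545,20,330])-s["ee_pos"]))
```

```text
bush [616.5  -3.3 114.5] [0.3 0.3]
disc [615.1  -2.8  83.1] [0.6 0.6]
pack farL [686.8   7.4  35.6] [2.4 2.4]
pack farR [669.6 -49.2  37.6] [2.1 2.1]
jar [ 629.9 -172.9   68.3] [0.7 0.7]
pack [6.16e+02 2.00e-01] [[688.0, 9.0], [671.0, -47.0], [543.0, -9.0], [561.0, 48.0]]
   59.4 -106.8
   133.2 163.2
   59.9 72.4
   132.4 -17.0
block [614.5  -1.8] [[655.0, 12.0], [646.0, -34.0], [575.0, -14.0], [583.0, 29.0]]
   47.2 -101.3
   74.1 164.5
   43.5 79.4
   74.4 -12.7
bin [647.2 171. ] [[692.0, 210.0], [694.0, 138.0], [603.0, 133.0], [599.0, 202.0]]
   72.0 -88.2
   92.0 -176.8
   69.5 92.7
   93.2 4.7
bush@116 [616.53412894  -2.94975636 116.        ] [617.36387662  -4.28997263 116.        ]
disc@86 [615.06262575  -2.27997403  86.        ] [616.6126324   -4.59963522  86.        ]
tool->stack [ 501.46550684 -410.35960578  -98.85518711]
```

Call:
drive_effector(rows=[{"x": 40, "y": -26, "z": -15}, {"x": 90, "y": -58, "z": -25, "twist": 4}, {"x": 140, "y": -90, "z": -25, "twist": 8}, {"x": 190, "y": -122, "z": -25, "twist": 12}, {"x": 240, "y": -155, "z": -25, "twist": 16}, {"x": 290, "y": -187, "z": -25, "twist": 20}, {"x": 340, "y": -220, "z": -25, "twist": 24}, {"x": 390, "y": -252, "z": -25, "twist": 28}, {"x": 440, "y": -284, "z": -25, "twist": 32}, {"x": 490, "y": -316, "z": -25, "twist": 36}, {"x": 530, "y": -342, "z": -25, "twist": 39}, {"x": 556, "y": -359, "z": -25, "twist": 41.3}])

```text
clock: 1.6
ee_pos: [617.0, -0.8, 255.8]
tool_rot: [[0.961, -0.276, -0.001], [-0.276, -0.961, 0.0], [-0.001, -0.0, -1.0]]
wrist_force: [-0.5, -0.4, 0.1]
width: 85.4
gripper_force: 0.0
```

Call:
drive_effector(rows=[{}, {}, {}])

```text
clock: 1.98
ee_pos: [616.0, -4.5, 256.4]
tool_rot: [[0.961, -0.278, -0.0], [-0.278, -0.961, -0.0], [-0.0, 0.0, -1.0]]
wrist_force: [0.4, 0.3, -0.6]
width: 85.4
gripper_force: 0.0
```

Run:
```python
from h import *
import pickle
s=r.sense();p,d=camrig.capture("wrist");cv2.imwrite("pics/w1.png",p[...,::-1]);pickle.dump((model("wrist",s),s,d),open("pics/w1.pkl","wb"))
print(s["ee_pos"],s["tool_rot"],s["q"])
M=model("wrist",s)
print("bush pred",proj(M,[616.7,-3.3,116]),"disc",proj(M,[615.5,-3.,86]))
cv2.imwrite("pics/w1b.png",cv2.resize(p[...,::-1],(800,500),interpolation=2))
```

```text
[616.02569345  -4.49846344 256.38666078] [[ 9.60723750e-01 -2.77506516e-01 -9.43381799e-05]
 [-2.77506532e-01 -9.60723700e-01 -3.11052538e-04]
 [-4.31381918e-06  3.25015022e-04 -9.99999947e-01]] [  -2.255074     27.69411219   -4.14725614   91.36388349    2.22137095
   61.02925517 -113.11666029]
bush pred [313.46887188 186.00767018] disc [313.6091266  180.16805058]
```

View pics/w1b.png

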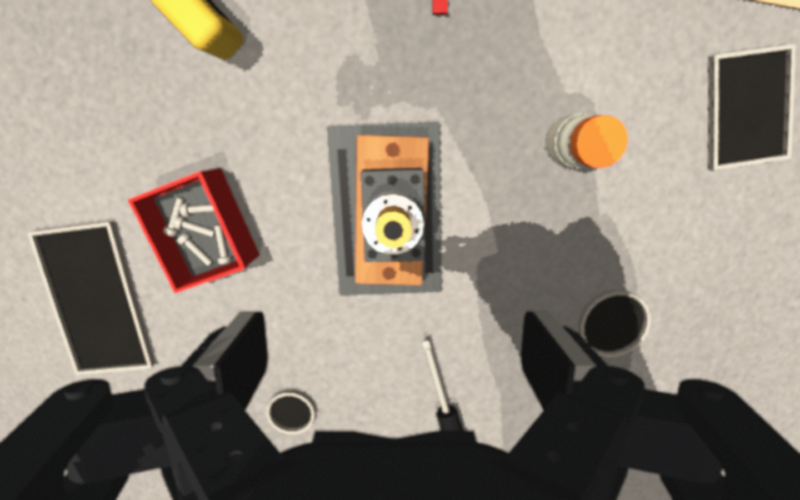

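The wrist view (1.25x) shows the bushing's bore at (393,230), disc ring centre near (393,224), and the packing aligned with the tool. The dishes and trays are at (291,412), (615,323), (91,297) and (752,107). I'll check these against the fixed-camera points.

Create w.py:
```python
from h import *
import pickle
M,s,d=pickle.load(open("pics/w1.pkl","rb"));p=cv2.imread("pics/w1.png")
U=lambda x,y:((x+.5)/1.25-.5,(y+.5)/1.25-.5)
for n,c,z in [("bush",(393.5,230),116),("disc",(393,224),86)]: print(n,atz(M,U(*c),z).round(1),d[int(c[1]/1.25)+8*(n=="disc")*0,int(c[0]/1.25)])
q=np.array([atz(M,U(*c),36)[:2] for c in [(357,136),(429,139),(424,285),(355,282)]]);print("pack",q.mean(0),[ (np.linalg.norm(q[i]-q[i-1]).round(1),np.degrees(np.arctan2(*(q[i]-q[i-1])[::-1])).round(1)) for i in range(4)])
q=np.array([atz(M,U(*c),61)[:2] for c in [(362,171),(424,171),(422,262),(361,261)]]);print("block",q.mean(0),[ (np.linalg.norm(q[i]-q[i-1]).round(1),np.degrees(np.arctan2(*(q[i]-q[i-1])[::-1])).round(1)) for i in range(4)])
g=p.max(2)
n,l,st,ce=cv2.connectedComponentsWithStats((g<60).astype(np.uint8))
for nm,(x,y) in [("long",(91,297)),("short",(752,107)),("small",(291,412)),("large",(615,323))]:
    k=l[int(y/1.25),int(x/1.25)]
    cn=max(cv2.findContours((l==k).astype(np.uint8),0,1)[0],key=cv2.contourArea)[:,0]
    w=np.array([atz(M,c,3)[:2] for c in cn],np.float32);(cx,cy),sz,an=cv2.minAreaRect(w)
    print(nm,ce[k].round(1),atz(M,ce[k],3).round(1)[:2],"rect",round(cx,1),round(cy,1),np.round(sz,1),round(an,1))
```

```bash
python3 w.py
```

```text
bush [618.2  -4.8 116. ] 290.14545
disc [616.3  -3.9  86. ] 287.5399
pack [615.60031025  -2.06897138] [(np.float64(127.2), np.float64(-18.2)), (np.float64(59.4), np.float64(-108.5)), (np.float64(127.6), np.float64(163.0)), (np.float64(62.1), np.float64(71.2))]
block [616.6719965   -3.36207587] [(np.float64(73.4), np.float64(-17.9)), (np.float64(48.5), np.float64(-106.2)), (np.float64(74.3), np.float64(163.6)), (np.float64(50.4), np.float64(72.8))]
long [ 72.5 238. ] [612.8 317.1] rect 608.8 318.5 [ 73.3 145.4] 80.4
short [601.2  85. ] [ 614.8 -346.7] rect 613.4 -347.0 [62.7 91.7] 83.0
small [231.9 329.6] [432.2 165.5] rect 432.2 165.8 [39.5 36.3] 87.5
large [323.9 349.3] [367.5  54.6] rect 396.1 49.2 [989.9 272. ] 73.7
```

Call:
drive_effector(rows=[{"x": 1, "y": -0.5, "z": 40}, {"x": 1, "y": -0.5, "z": 80}, {"x": 1, "y": -0.5, "z": 115}, {"x": 1, "y": -0.5, "z": 140}, {"x": 1, "y": -0.5, "z": 152}, {"x": 1, "y": -0.5, "z": 158}, {"x": 1, "y": -0.5, "z": 161}, {"x": 1, "y": -0.5, "z": 161}, {"x": 1, "y": -0.5, "z": 161}], aperture=50)

```text
clock: 3.15
ee_pos: [617.7, -3.2, 95.9]
tool_rot: [[0.961, -0.276, 0.001], [-0.276, -0.961, 0.0], [0.001, -0.0, -1.0]]
wrist_force: [0.2, 0.1, 0.6]
width: 50.3
gripper_force: 0.0
```

Run:
```python
from h import *
p,d=camrig.capture("wrist");cv2.imwrite("pics/w2.png",p[150:,100:540,::-1])
```

```text
(no output)
```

View pics/w2.png

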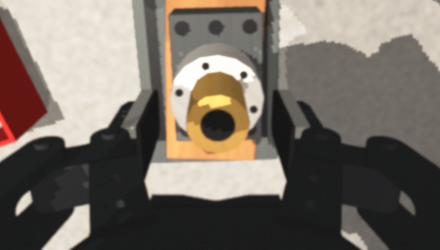

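The bushing at (218,110) sits midway between the pads, which are at columns 155 and 283. I'll close on it.

Call:
drive_effector(rows=[{}, {}, {}, {}, {}, {}, {}, {}], aperture=10, force=30)

```text
clock: 4.2
ee_pos: [617.5, -3.2, 95.5]
tool_rot: [[0.961, -0.277, 0.0], [-0.277, -0.961, 0.0], [0.0, -0.0, -1.0]]
wrist_force: [-1.6, -1.1, 5.6]
width: 24.9
gripper_force: 29.3
```

Call:
drive_effector(rows=[{"z": -3}, {"z": -10}, {"z": -25}, {"z": -50}, {"z": -80}, {"z": -80}, {"z": -80}])

```text
clock: 5.08
ee_pos: [617.3, -3.2, 175.4]
tool_rot: [[0.961, -0.276, 0.0], [-0.276, -0.961, 0.0], [0.0, -0.0, -1.0]]
wrist_force: [0.3, 0.0, -1.1]
width: 24.7
gripper_force: 29.6
```

Run:
```python
from h import *
p,d=camrig.capture("wrist");cv2.imwrite("pics/w3.png",p[100:,100:540,::-1])
s=r.sense();print(s["tool_rot"].T@(np.array([431.5,165.5,175])-s["ee_pos"]))
```

```text
[-2.24990902e+02 -1.10793486e+02  1.00907989e-01]
```

View pics/w3.png

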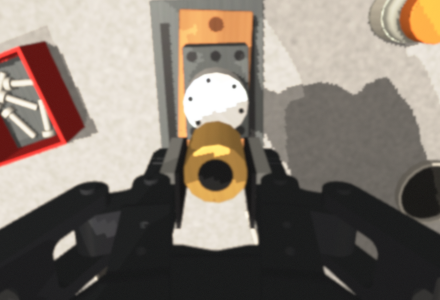

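The bushing is held, with its bore at full-image (315,272), and the disc stayed put. Next is the small dish.

Call:
drive_effector(rows=[{"x": -20, "y": -10}, {"x": -60, "y": -30}, {"x": -100, "y": -50}, {"x": -140, "y": -70}, {"x": -180, "y": -90}, {"x": -210, "y": -104}, {"x": -225, "y": -111, "z": 30}, {"x": -225, "y": -111, "z": 70}, {"x": -225, "y": -111, "z": 105}, {"x": -225, "y": -111, "z": 125}, {"x": -225, "y": -111, "z": 125}, {"x": -225, "y": -111, "z": 125}])

```text
clock: 6.62
ee_pos: [432.1, 165.8, 50.8]
tool_rot: [[0.961, -0.276, 0.0], [-0.276, -0.961, 0.0], [0.0, -0.0, -1.0]]
wrist_force: [-0.2, -0.1, -1.0]
width: 25.2
gripper_force: 29.7
```

Run:
```python
from h import *
s=r.sense();p,d=camrig.capture("wrist");cv2.imwrite("pics/w4.png",p[100:,100:540,::-1])
M=model("wrist",s);print(s["ee_pos"],"bush pred bore",proj(M,s["ee_pos"]+[0,0,20])-[100,100],"dish pred",proj(M,[431.5,165.5,3])-[100,100],"rim x pts",[ (proj(M,[431.5+a,165.5+b,9])-[100,100]).round() for a,b in((25,-7),(-7,-25),(7,25))])
```

```text
[432.05662729 165.78862259  50.79109516] bush pred bore [215.70655496 176.95502785] dish pred [216.08954864 122.3585768 ] rim x pts [array([216.,  81.]), array([262., 125.]), array([171., 126.])]
```

View pics/w4.png

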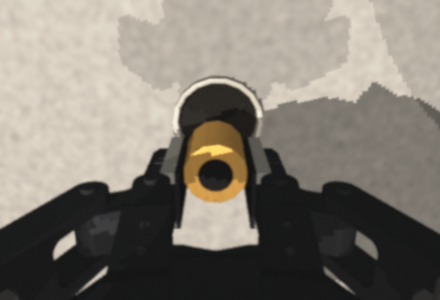

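The dish rim spans columns 174–263 with its far edge at row 77, about 1–2 mm from the prediction. The bore is at (215,176), as predicted. I'll correct by 1.5 and 1 mm and lower.

Call:
drive_effector(rows=[{"x": 1.5, "y": 1, "z": 15}, {"x": 1.5, "y": 1, "z": 26}, {"x": 1.5, "y": 1, "z": 32}, {"x": 1.5, "y": 1, "z": 35}, {"x": 1.5, "y": 1, "z": 36.5}, {"x": 1.5, "y": 1, "z": 37.5}, {"x": 1.5, "y": 1, "z": 37.5}, {"x": 1.5, "y": 1, "z": 37.5}])

```text
clock: 7.68
ee_pos: [433.1, 164.4, 12.9]
tool_rot: [[0.961, -0.276, 0.0], [-0.276, -0.961, 0.0], [0.0, -0.0, -1.0]]
wrist_force: [-0.8, -0.7, -1.5]
width: 25.0
gripper_force: 29.8
```

Call:
drive_effector(rows=[{"z": 0.5}, {"z": 0.5}, {"z": 0.5}], only="ee|wrist")

```text
ee_pos: [433.2, 164.4, 12.5]
wrist_force: [-1.2, -1.3, 6.1]
```

Call:
drive_effector(rows=[{"z": 0.5}, {"z": 0.5}, {"z": 0.5}], only="ee|wrist")

```text
ee_pos: [433.2, 164.4, 12.4]
wrist_force: [-4.2, -0.9, 19.6]
```

It has touched down; releasing.

Call:
drive_effector(rows=[{"z": -0.5}, {"z": -0.5}, {"z": -0.5}, {"z": -0.5}, {"z": -0.5}], aperture=50)

```text
clock: 9.05
ee_pos: [433.1, 164.3, 12.3]
tool_rot: [[0.961, -0.276, -0.0], [-0.276, -0.961, -0.0], [-0.0, 0.0, -1.0]]
wrist_force: [0.2, 0.2, 0.2]
width: 50.1
gripper_force: 0.0
```

Call:
drive_effector(rows=[{"z": -10}, {"z": -30}, {"z": -70}, {"z": -120}, {"z": -160}, {"z": -160}, {"z": -160}], aperture=70)

```text
clock: 9.93
ee_pos: [432.8, 164.2, 172.4]
tool_rot: [[0.961, -0.276, 0.0], [-0.276, -0.961, 0.0], [0.0, -0.0, -1.0]]
wrist_force: [-0.3, -0.6, -0.0]
width: 69.9
gripper_force: 0.0
```

Run:
```python
from h import *
s=r.sense();p,d=camrig.capture("wrist");cv2.imwrite("pics/w5.png",p[100:,100:540,::-1])
M=model("wrist",s);print("bush pred",proj(M,[433,164.4,33])-[100,100]);print(s["tool_rot"].T@(np.array([616,-3.6,s["ee_pos"][2]])-s["ee_pos"]))
```

```text
bush pred [214.78685031  86.54739851]
[2.22402925e+02 1.10593804e+02 2.45522327e-02]
```

View pics/w5.png

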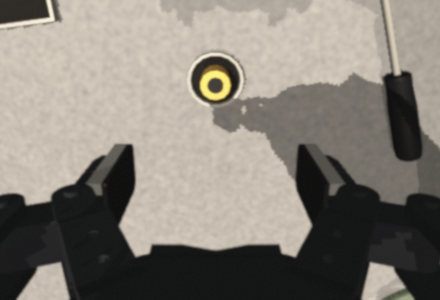

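The bushing stands upright inside the small dish, with its bore at (215,85) as predicted. Now the disc.

Call:
drive_effector(rows=[{"x": 40, "y": 20}, {"x": 90, "y": 45}, {"x": 140, "y": 70}, {"x": 185, "y": 92}, {"x": 212, "y": 106}, {"x": 222, "y": 111, "z": 20}, {"x": 222, "y": 111, "z": 50}, {"x": 222, "y": 111, "z": 80}, {"x": 222, "y": 111, "z": 96}, {"x": 222, "y": 111, "z": 103}, {"x": 222, "y": 111, "z": 104}, {"x": 222, "y": 111, "z": 104}], aperture=75)

```text
clock: 11.48
ee_pos: [616.1, -3.7, 69.0]
tool_rot: [[0.961, -0.276, 0.001], [-0.276, -0.961, 0.0], [0.001, -0.0, -1.0]]
wrist_force: [-0.1, 0.6, 0.0]
width: 74.9
gripper_force: 0.0
```

Call:
drive_effector(rows=[{}, {}, {}, {}, {}, {}, {}], aperture=20, force=35)

```text
clock: 12.35
ee_pos: [616.0, -3.7, 69.1]
tool_rot: [[0.961, -0.277, 0.001], [-0.277, -0.961, 0.0], [0.001, -0.0, -1.0]]
wrist_force: [-2.5, 0.1, 8.1]
width: 44.8
gripper_force: 34.6
```

Call:
drive_effector(rows=[{"z": -3}, {"z": -10}, {"z": -25}, {"z": -50}, {"z": -80}, {"z": -100}, {"z": -100}, {"z": -100}])

```text
clock: 13.35
ee_pos: [615.4, -3.7, 167.9]
tool_rot: [[0.961, -0.276, -0.001], [-0.276, -0.961, 0.0], [-0.001, 0.0, -1.0]]
wrist_force: [-0.5, 0.3, -1.2]
width: 44.6
gripper_force: 35.9
```

Run:
```python
from h import *
s=r.sense();p,d=camrig.capture("wrist");cv2.imwrite("pics/w6.png",p[100:,100:540,::-1])
M=model("wrist",s);print("disc pred",proj(M,s["ee_pos"]+[0,0,18])-[100,100]);print(s["tool_rot"].T@(np.array([437.5,-186,s["ee_pos"][2]])-s["ee_pos"]))
```

```text
disc pred [215.70793744 174.60201014]
[-1.20580884e+02  2.24358441e+02  9.81837945e-02]
```

View pics/w6.png

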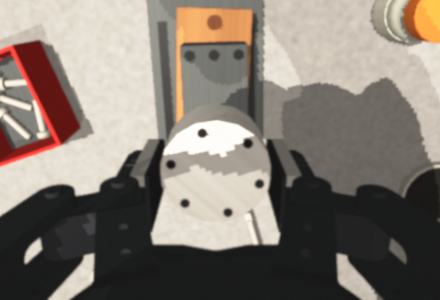

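The disc is held level with its centre near (215,172), and the block stayed in place. Now to the large dish.

Call:
drive_effector(rows=[{"x": -10, "y": 20}, {"x": -30, "y": 56}, {"x": -54, "y": 100}, {"x": -78, "y": 144}, {"x": -100, "y": 186}, {"x": -114, "y": 212}, {"x": -120.5, "y": 224, "z": 30}, {"x": -120.5, "y": 224, "z": 70}, {"x": -120.5, "y": 224, "z": 100}, {"x": -120.5, "y": 224, "z": 113}, {"x": -120.5, "y": 224, "z": 113}, {"x": -120.5, "y": 224, "z": 113}])

```text
clock: 14.9
ee_pos: [438.5, -185.9, 56.1]
tool_rot: [[0.961, -0.276, 0.001], [-0.276, -0.961, -0.0], [0.001, 0.0, -1.0]]
wrist_force: [0.7, 1.3, -1.3]
width: 45.1
gripper_force: 36.0
```

Run:
```python
from h import *
s=r.sense();p,d=camrig.capture("wrist");cv2.imwrite("pics/w7.png",p[100:,100:540,::-1])
M=model("wrist",s);C,t=np.array([437.5,-186,9]),s["tool_rot"];print(s["ee_pos"],s["q"][6],[ (proj(M,C+t@[a,b,0])-[100,100]).round(1) for a,b in((36,0),(0,-36),(0,36),(30,20),(37,0))])
```

```text
[ 438.47227705 -185.85876812   56.14174469] -92.78045743908952 [array([216. ,  62.4]), array([154.6, 123.5]), array([277.5, 123.4]), array([251.6,  72.9]), array([216. ,  60.6])]
```

View pics/w7.png

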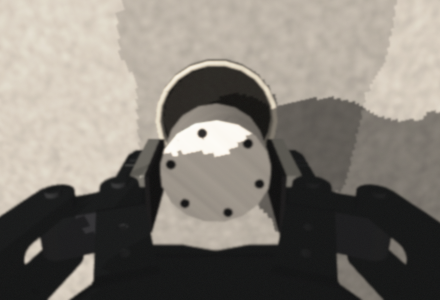

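The rim matches the prediction: far edge at row 60, sides at columns 156 and 277. Lowering.

Call:
drive_effector(rows=[{"x": 0.5, "z": 15}, {"x": 0.5, "z": 30}, {"x": 0.5, "z": 38}, {"x": 0.5, "z": 42}, {"x": 0.5, "z": 44}, {"x": 0.5, "z": 44.5}, {"x": 0.5, "z": 44.5}, {"x": 0.5, "z": 44.5}], only="ee|wrist")

```text
ee_pos: [438.4, -185.8, 11.1]
wrist_force: [-3.0, 1.8, 6.7]
```

Call:
drive_effector(rows=[{"z": 0.5}, {"z": 0.5}, {"z": 0.5}], only="ee|wrist")

```text
ee_pos: [438.4, -185.8, 11.0]
wrist_force: [-5.2, 3.2, 20.2]
```

Call:
drive_effector(rows=[{"z": -0.5}, {"z": -0.5}, {"z": -0.5}, {"z": -0.5}, {"z": -0.5}], aperture=70)

```text
clock: 16.95
ee_pos: [438.5, -185.8, 10.8]
tool_rot: [[0.961, -0.276, -0.0], [-0.276, -0.961, 0.0], [-0.0, -0.0, -1.0]]
wrist_force: [0.3, -0.7, 0.0]
width: 70.4
gripper_force: 0.0
```

Call:
drive_effector(rows=[{"z": -10}, {"z": -30}, {"z": -70}, {"z": -120}, {"z": -160}, {"z": -160}, {"z": -160}], aperture=80)

```text
clock: 17.82
ee_pos: [438.2, -185.7, 170.9]
tool_rot: [[0.961, -0.276, 0.0], [-0.276, -0.961, -0.0], [0.0, 0.0, -1.0]]
wrist_force: [0.1, -0.5, -1.1]
width: 80.0
gripper_force: 0.0
```

Run:
```python
from h import *
s=r.sense();p,d=camrig.capture("wrist");cv2.imwrite("pics/w8.png",p[100:,100:540,::-1])
M=model("wrist",s);print("disc pred",proj(M,[438.4,-185.8,28])-[100,100]);print(s["tool_rot"].T@(np.array([616,-3,s["ee_pos"][2]])-s["ee_pos"]))
```

```text
disc pred [215.09595908  85.51946411]
[ 1.20342574e+02 -2.24768333e+02  8.62383614e-03]
```

View pics/w8.png

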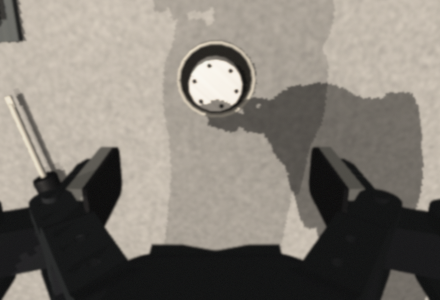

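The disc lies flat in the large dish at (216,83). Next is the block.

Call:
drive_effector(rows=[{"x": 20, "y": -37}, {"x": 46, "y": -87}, {"x": 72, "y": -135}, {"x": 96, "y": -180}, {"x": 113, "y": -212, "twist": 0.5}, {"x": 120, "y": -225, "z": 15, "twist": 1}, {"x": 120, "y": -225, "z": 50, "twist": 1}, {"x": 120, "y": -225, "z": 90, "twist": 1}, {"x": 120, "y": -225, "z": 115, "twist": 1}, {"x": 120, "y": -225, "z": 126, "twist": 1}, {"x": 120, "y": -225, "z": 129, "twist": 1}, {"x": 120, "y": -225, "z": 129, "twist": 1}], aperture=80)

```text
clock: 19.38
ee_pos: [616.2, -2.9, 42.3]
tool_rot: [[0.956, -0.293, 0.001], [-0.293, -0.956, -0.0], [0.001, -0.0, -1.0]]
wrist_force: [0.6, -0.3, 0.2]
width: 79.8
gripper_force: 0.0
```

Call:
drive_effector(rows=[{}, {}])

```text
clock: 19.62
ee_pos: [616.3, -2.7, 42.4]
tool_rot: [[0.956, -0.293, 0.001], [-0.293, -0.956, 0.0], [0.001, -0.0, -1.0]]
wrist_force: [0.5, 0.1, -0.5]
width: 80.1
gripper_force: 0.0
```

Run:
```python
from h import *
s=r.sense();p,d=camrig.capture("wrist");cv2.imwrite("pics/w9.png",p[100:,100:540,::-1])
```

```text
(no output)
```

View pics/w9.png

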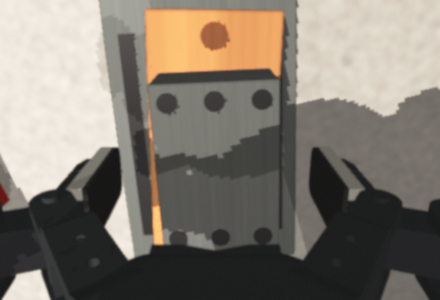

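The block is centred between the pads, at columns 150–280 against pads at 120 and 312. The hole row from (166,103) to (262,99) shows it is turned about -2.4° relative to the tool, so I'll turn by that and grip.

Call:
drive_effector(rows=[{"twist": -2.4}, {"twist": -2.4}], aperture=80, force=60)

```text
clock: 19.92
ee_pos: [616.0, -2.8, 41.9]
tool_rot: [[0.968, -0.252, 0.0], [-0.252, -0.968, 0.0], [0.0, -0.0, -1.0]]
wrist_force: [0.2, 0.5, -0.1]
width: 80.2
gripper_force: 0.0
```

Call:
drive_effector(rows=[{}, {}, {}, {}, {}, {}, {}], aperture=30, force=80)

```text
clock: 20.8
ee_pos: [616.0, -2.9, 42.2]
tool_rot: [[0.967, -0.253, -0.0], [-0.253, -0.967, -0.0], [0.0, 0.0, -1.0]]
wrist_force: [-4.1, -1.1, 9.3]
width: 48.3
gripper_force: 83.7
```

Call:
drive_effector(rows=[{"z": -2}, {"z": -8}, {"z": -20}, {"z": -45}, {"z": -80}, {"z": -100}, {"z": -100}, {"z": -100}])

```text
clock: 21.8
ee_pos: [615.5, -2.7, 141.1]
tool_rot: [[0.968, -0.253, -0.001], [-0.253, -0.968, -0.0], [-0.001, 0.0, -1.0]]
wrist_force: [-0.0, -0.2, -6.3]
width: 48.0
gripper_force: 84.3
```

Run:
```python
from h import *
s=r.sense();p,d=camrig.capture("wrist");cv2.imwrite("pics/w10.png",p[100:,100:540,::-1])
M=model("wrist",s);print(s["q"].round(1),s["torque"],s["tool_rot"].T@(np.array([613.8,-345,s["ee_pos"][2]])-s["ee_pos"]),np.degrees(np.arctan2(*s["tool_rot"][[1,0],0])))
t=s["tool_rot"];print([ (proj(M,s["ee_pos"]+t@np.array([a,b,-19]))-[100,100]).round(1) for a,b in((37.5,-25),(37.5,25))])
```

```text
[  -2.4   35.    -4.2   97.5    3.3   47.7 -112.7] [-0.00891534 -0.01912749  0.01565887] [8.48581240e+01 3.31569450e+02 1.72787375e-02] -14.641689702508044
[array([148. ,  83.7]), array([283.4,  83.5])]
```

View pics/w10.png

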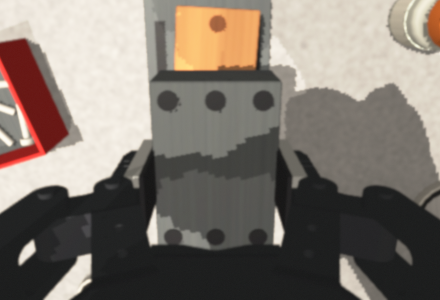

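The block is held, about 1 mm forward of the tool centre (far edge at row 80, predicted 84). Now to the short tray, passing well over the jar.

Call:
drive_effector(rows=[{"x": 4, "y": 15}, {"x": 12, "y": 50, "twist": -1}, {"x": 23, "y": 90, "twist": -2}, {"x": 33, "y": 130, "twist": -3}, {"x": 43, "y": 170, "twist": -4}, {"x": 53, "y": 210, "twist": -5}, {"x": 64, "y": 250, "twist": -6}, {"x": 74, "y": 290, "twist": -7}, {"x": 81, "y": 317, "twist": -7.8}, {"x": 83.5, "y": 331.5, "twist": -7.8}, {"x": 83.5, "y": 331.5, "twist": -7.8}, {"x": 83.5, "y": 331.5, "twist": -7.8}])

```text
clock: 23.35
ee_pos: [613.2, -343.1, 141.6]
tool_rot: [[0.993, -0.118, -0.0], [-0.118, -0.993, 0.001], [-0.0, -0.001, -1.0]]
wrist_force: [-0.0, 0.5, -6.2]
width: 48.0
gripper_force: 84.2
```

Call:
drive_effector(rows=[{"z": 20}, {"z": 50}, {"z": 75}, {"z": 90}, {"z": 90}, {"z": 90}])

```text
clock: 24.1
ee_pos: [613.5, -344.7, 52.6]
tool_rot: [[0.993, -0.119, 0.001], [-0.119, -0.993, -0.0], [0.001, 0.0, -1.0]]
wrist_force: [0.2, 0.8, -6.2]
width: 48.4
gripper_force: 84.1
```

Run:
```python
from h import *
s=r.sense();p,d=camrig.capture("wrist");cv2.imwrite("pics/w11.png",p[100:,100:540,::-1])
M=model("wrist",s);a=np.radians(-6.8);X=np.array([np.cos(a),np.sin(a),0]);Y=np.array([np.sin(a),-np.cos(a),0]);C=np.array([613.8,-345,9])
print(s["ee_pos"],[ (proj(M,C+X*u+Y*v)-[100,100]).round(1) for u,v in((50.5,-38),(50.5,38),(0,-38),(0,38))])
```

```text
[ 613.50053386 -344.6675123    52.58629555] [array([145.2,  34.6]), array([286.5,  34.4]), array([149.9, 123.6]), array([282. , 123.4])]
```

View pics/w11.png

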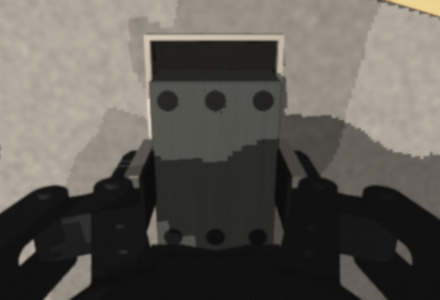

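The tray's far corners at (144,35) and (284,35) match the prediction within 1 mm, and the block is parallel to it. Lowering.

Call:
drive_effector(rows=[{"x": -0.5, "y": -0.5, "z": 12}, {"x": -0.5, "y": -0.5, "z": 25}, {"x": -0.5, "y": -0.5, "z": 33}, {"x": -0.5, "y": -0.5, "z": 38}, {"x": -0.5, "y": -0.5, "z": 41}, {"x": -0.5, "y": -0.5, "z": 42.5}, {"x": -0.5, "y": -0.5, "z": 42.5}, {"x": -0.5, "y": -0.5, "z": 42.5}], only="ee|wrist")

```text
ee_pos: [612.6, -344.1, 9.5]
wrist_force: [-0.6, -0.3, -6.6]
```

Call:
drive_effector(rows=[{"z": 0.5}, {"z": 0.5}, {"z": 0.5}], only="ee|wrist")

```text
ee_pos: [612.7, -344.1, 9.3]
wrist_force: [-4.0, 3.2, 6.7]
```

Call:
drive_effector(rows=[{}, {}, {}, {}, {}], aperture=80)

```text
clock: 26.15
ee_pos: [612.5, -344.0, 8.8]
tool_rot: [[0.993, -0.119, -0.0], [-0.119, -0.993, 0.0], [-0.0, -0.0, -1.0]]
wrist_force: [0.8, 0.8, -0.1]
width: 79.8
gripper_force: 0.0
```

Call:
drive_effector(rows=[{"z": -10}, {"z": -30}, {"z": -70}, {"z": -120}, {"z": -160}, {"z": -160}, {"z": -160}], aperture=85)

```text
clock: 27.02
ee_pos: [612.4, -344.0, 169.4]
tool_rot: [[0.993, -0.119, 0.0], [-0.119, -0.993, -0.0], [0.0, 0.0, -1.0]]
wrist_force: [0.5, -0.0, -0.4]
width: 85.2
gripper_force: 0.0
```

Run:
```python
from h import *
s=r.sense();p,d=camrig.capture("wrist");a=p[100:,100:540,::-1]
M=model("wrist",s);q,e=camrig.capture("top");cv2.imwrite("pics/top1.png",q[...,::-1]);b=cv2.resize(q[140:220,280:380,::-1],None,fx=3.6,fy=3.6,interpolation=2)
b=cv2.copyMakeBorder(b,0,300-b.shape[0],0,0,0);cv2.imwrite("pics/w12.png",np.hstack([a,b]))
print(s["tool_rot"].T@(np.array([616,-1.,s["ee_pos"][2]])-s["ee_pos"]),np.degrees(np.arctan2(*s["tool_rot"][[1,0],0])))
```

```text
[-3.73225217e+01 -3.40963124e+02 -7.65828261e-02] -6.846878366410374
```

View pics/w12.png

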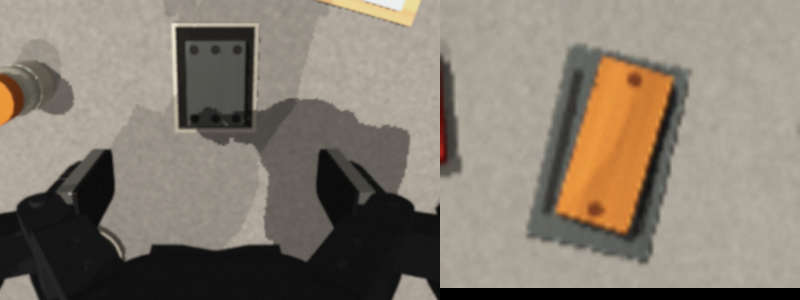

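The block lies flat in the short tray at (216,83). The packing is undisturbed, with knots at crop (634,78) and (596,209). I have now viewed 16 pictures, two over the limit of 14, so I will view no more and use image measurements in code for the rest.

Call:
drive_effector(rows=[{"x": -4, "y": -30}, {"x": -9, "y": -80, "twist": 1}, {"x": -14, "y": -130, "twist": 3}, {"x": -20, "y": -180, "twist": 5}, {"x": -25, "y": -230, "twist": 7}, {"x": -31, "y": -280, "twist": 8}, {"x": -35, "y": -320, "twist": 9}, {"x": -37, "y": -341, "twist": 10}, {"x": -37, "y": -341, "twist": 10}, {"x": -37, "y": -341, "twist": 10}])

```text
clock: 28.38
ee_pos: [616.2, -2.1, 168.3]
tool_rot: [[0.957, -0.29, -0.001], [-0.29, -0.957, -0.001], [-0.001, 0.001, -1.0]]
wrist_force: [0.2, -0.3, -0.1]
width: 85.1
gripper_force: 0.0
```

Create pk.py:
```python
from h import *
import sys
z=float(sys.argv[1])
s=r.sense();p,d=camrig.capture("wrist");M=model("wrist",s);h=cv2.cvtColor(p,cv2.COLOR_RGB2HSV)
m=((h[...,0]>5)&(h[...,0]<20)&(h[...,1]>120)&(h[...,2]>100)).astype(np.uint8)
l,st,ce=cv2.connectedComponentsWithStats(cv2.morphologyEx(m,cv2.MORPH_CLOSE,np.ones((5,5))))[1:];k=1+st[1:,4].argmax()
cn=max(cv2.findContours((l==k).astype(np.uint8),0,1)[0],key=cv2.contourArea)[:,0]
w=np.array([atz(M,c,z)[:2] for c in cn],np.float32);(cx,cy),sz,an=cv2.minAreaRect(w)
print("ee",s["ee_pos"],"yaw",np.degrees(np.arctan2(*s["tool_rot"][[1,0],0])),"px",st[k]);print("pack",cx,cy,sz,an)
print("tool shift",s["tool_rot"].T@(np.array([cx,cy,s["ee_pos"][2]])-s["ee_pos"]))
```

```bash
python3 pk.py 36
```

Run:
```python
from h import *
p=cv2.imread("pics/top1.png")[:,:,::-1];M=model("top");h=cv2.cvtColor(p[140:220,305:365].copy(),cv2.COLOR_RGB2HSV)
m=((h[...,0]>5)&(h[...,0]<20)&(h[...,1]>120)&(h[...,2]>100)).astype(np.uint8)
cn=max(cv2.findContours(m,0,1)[0],key=cv2.contourArea)[:,0]+[305,140]
w=np.array([atz(M,c,36)[:2] for c in cn],np.float32);print(cv2.minAreaRect(w))
```

```text
ee [616.22611042  -2.12632958 168.33804591] yaw -16.876317493657716 px [  278   108    76   153 11026]
pack 616.176513671875 -1.6457748413085938 (60.179176330566406, 128.82940673828125) 71.96953582763672
tool shift [-1.86969013e-01 -4.45460682e-01 -2.54079229e-04]
((614.83447265625, 0.42343902587890625), (60.30844497680664, 131.6416473388672), 72.2349624633789)
```

The packing measures 60.2 x 128.8 mm, centred on the tool with yaw -18°. Gripping it.

Call:
drive_effector(rows=[{"y": -0.4, "z": 30, "twist": 0.5}, {"y": -0.4, "z": 70, "twist": 1.1}, {"y": -0.4, "z": 110, "twist": 1.1}, {"y": -0.4, "z": 140, "twist": 1.1}, {"y": -0.4, "z": 151, "twist": 1.1}, {"y": -0.4, "z": 155, "twist": 1.1}, {"y": -0.4, "z": 156, "twist": 1.1}, {"y": -0.4, "z": 156, "twist": 1.1}, {"y": -0.4, "z": 156, "twist": 1.1}], aperture=85, force=50)

```text
clock: 29.55
ee_pos: [616.9, -0.6, 13.4]
tool_rot: [[0.951, -0.308, 0.001], [-0.308, -0.951, 0.0], [0.001, -0.0, -1.0]]
wrist_force: [-0.8, 0.6, -0.1]
width: 85.1
gripper_force: 0.0
```

Call:
drive_effector(rows=[{}, {}, {}, {}, {}, {}, {}], aperture=40, force=50)

```text
clock: 30.42
ee_pos: [616.7, -0.7, 13.3]
tool_rot: [[0.951, -0.308, 0.0], [-0.308, -0.951, -0.0], [0.0, -0.0, -1.0]]
wrist_force: [-2.1, 0.1, 7.0]
width: 59.3
gripper_force: 53.6
```

Call:
drive_effector(rows=[{"z": -2}, {"z": -8}, {"z": -20}, {"z": -45}, {"z": -80}, {"z": -110}, {"z": -130}, {"z": -130}, {"z": -130}])

```text
clock: 31.55
ee_pos: [616.2, -0.7, 142.4]
tool_rot: [[0.951, -0.308, -0.001], [-0.308, -0.951, -0.0], [-0.001, 0.0, -1.0]]
wrist_force: [0.6, -0.9, -1.6]
width: 58.8
gripper_force: 54.3
```

Run:
```python
from h import *
s=r.sense();print(s["q"].round(1),s["tool_rot"].T@(np.array([608.5,318,s["ee_pos"][2]])-s["ee_pos"]))
```

```bash
python3 pk.py 166
```

```text
[  -2.6   34.9   -4.2   97.4    3.2   47.8 -116.1] [-1.05510104e+02 -3.00801513e+02 -2.80416031e-03]
ee [616.19145613  -0.67659761 142.37881715] yaw -17.946396371246813 px [  230   109   171   246 37301]
pack 630.8823852539062 -5.044696807861328 (58.497947692871094, 97.8418197631836) 71.99627685546875
tool shift [ 1.53220721e+01 -3.71101101e-01 -8.97341358e-03]
```

It is held and centred, with its far edge 64 mm ahead against 65 expected. Now to the long tray, over the bin with plenty of height.

Call:
drive_effector(rows=[{"x": -5, "y": -14}, {"x": -17, "y": -48, "twist": -1}, {"x": -31, "y": -88, "twist": -2}, {"x": -45, "y": -128, "twist": -3}, {"x": -59, "y": -168, "twist": -4}, {"x": -73, "y": -208, "twist": -5}, {"x": -87, "y": -248, "twist": -6.5}, {"x": -98, "y": -280, "twist": -8}, {"x": -104, "y": -297, "twist": -8.1}, {"x": -105.5, "y": -301, "twist": -8.1}, {"x": -105.5, "y": -301, "twist": -8.1}, {"x": -105.5, "y": -301, "twist": -8.1}])

```text
clock: 33.1
ee_pos: [609.4, 316.7, 142.9]
tool_rot: [[0.985, -0.173, 0.0], [-0.173, -0.985, -0.001], [0.0, 0.001, -1.0]]
wrist_force: [-0.0, 0.5, -1.4]
width: 59.3
gripper_force: 54.2
```

Call:
drive_effector(rows=[{"z": 20}, {"z": 45}, {"z": 65}, {"z": 75}, {"z": 75}, {"z": 75}])

```text
clock: 33.85
ee_pos: [609.3, 318.4, 68.5]
tool_rot: [[0.985, -0.171, 0.001], [-0.171, -0.985, 0.001], [0.001, -0.001, -1.0]]
wrist_force: [0.8, 0.5, -1.6]
width: 59.1
gripper_force: 54.2
```

Run:
```python
from h import *
s=r.sense();p,d=camrig.capture("wrist");M=model("wrist",s);t=s["tool_rot"]
# tray's far inner floor + rim: bright rim outline search along far edge direction
a=np.radians(-9.8);X=np.array([np.cos(a),np.sin(a),0]);Y=np.array([np.sin(a),-np.cos(a),0]);C=np.array([608.5,318,9])
print(s["ee_pos"],np.degrees(np.arctan2(t[1,0],t[0,0])),s["q"][6])
g=p.max(2).astype(int)
def scan(z,f,rng):
    return [int(cv2.getRectSubPix(g.astype(np.float32),(1,1),tuple(proj(M,f(u)+[0,0,z-9])))[0,0]) for u in rng]
for v in(-25,0,25): print("far v",v,list(zip(range(64,88,1),scan(9,lambda u:C+X*u+Y*v,range(64,88,1)))))
for u in(68,72):print("left u",u,list(zip(range(30,50),scan(9,lambda v:C+X*u-Y*v,range(30,50)))));print("right",list(zip(range(30,50),scan(9,lambda v:C+X*u+Y*v,range(30,50)))))
```

```text
[609.34829562 318.41047241  68.53188549] -9.851214676865894 -136.79400128037332
far v -25 [(64, 221), (65, 150), (66, 66), (67, 56), (68, 55), (69, 55), (70, 55), (71, 55), (72, 55), (73, 54), (74, 55), (75, 138), (76, 242), (77, 252), (78, 252), (79, 221), (80, 198), (81, 208), (82, 222), (83, 219), (84, 204), (85, 203), (86, 204), (87, 215)]
far v 0 [(64, 213), (65, 142), (66, 60), (67, 47), (68, 47), (69, 48), (70, 48), (71, 47), (72, 47), (73, 44), (74, 36), (75, 111), (76, 228), (77, 248), (78, 245), (79, 222), (80, 204), (81, 200), (82, 197), (83, 198), (84, 199), (85, 202), (86, 206), (87, 207)]
far v 25 [(64, 193), (65, 128), (66, 57), (67, 48), (68, 47), (69, 48), (70, 48), (71, 47), (72, 48), (73, 48), (74, 47
[... 323 characters left out ...]
, (46, 227), (47, 226), (48, 226), (49, 225)]
right [(30, 48), (31, 47), (32, 47), (33, 47), (34, 47), (35, 47), (36, 48), (37, 47), (38, 46), (39, 47), (40, 67), (41, 138), (42, 220), (43, 240), (44, 236), (45, 217), (46, 206), (47, 207), (48, 207), (49, 206)]
left u 72 [(30, 55), (31, 55), (32, 54), (33, 55), (34, 55), (35, 47), (36, 35), (37, 74), (38, 205), (39, 253), (40, 253), (41, 249), (42, 231), (43, 224), (44, 223), (45, 223), (46, 224), (47, 225), (48, 225), (49, 225)]
right [(30, 47), (31, 46), (32, 47), (33, 48), (34, 48), (35, 47), (36, 47), (37, 47), (38, 46), (39, 47), (40, 67), (41, 134), (42, 225), (43, 240), (44, 232), (45, 167), (46, 177), (47, 199), (48, 201), (49, 200)]
```

The tray rim is square to the tool, with its far edge where expected and its centre about 2 mm toward tool +y. Correcting and lowering.

Call:
drive_effector(rows=[{"y": 2.2, "z": 15}, {"y": 2.2, "z": 30}, {"y": 2.2, "z": 42}, {"y": 2.2, "z": 50}, {"y": 2.2, "z": 55}, {"y": 2.2, "z": 58}, {"y": 2.2, "z": 59.5}, {"y": 2.2, "z": 59.5}, {"y": 2.2, "z": 59.5}], only="ee|wrist")

```text
ee_pos: [608.7, 316.1, 8.6]
wrist_force: [0.9, -0.2, -2.1]
```

Call:
drive_effector(rows=[{"z": 0.5}, {"z": 0.5}, {"z": 0.5}], only="ee|wrist")

```text
ee_pos: [608.7, 316.1, 8.3]
wrist_force: [-2.7, -0.8, 5.4]
```

It has touched down. Releasing and rising, then checking where everything lies in code.

Call:
drive_effector(rows=[{}, {}, {}, {}, {}], aperture=85)

```text
clock: 36.02
ee_pos: [608.6, 316.0, 7.8]
tool_rot: [[0.985, -0.171, -0.0], [-0.171, -0.985, -0.0], [-0.0, 0.0, -1.0]]
wrist_force: [-0.4, -0.4, 0.3]
width: 85.1
gripper_force: 0.0
```

Call:
drive_effector(rows=[{"z": -10}, {"z": -30}, {"z": -70}, {"z": -120}, {"z": -160}, {"z": -160}, {"z": -160}])

```text
clock: 36.9
ee_pos: [608.5, 315.9, 168.4]
tool_rot: [[0.985, -0.171, 0.0], [-0.171, -0.985, 0.0], [0.0, -0.0, -1.0]]
wrist_force: [-0.7, -0.3, -0.2]
width: 85.3
gripper_force: 0.0
```

```bash
python3 pk.py 31
```

Run:
```python
from h import *
M=model("top");p,d=camrig.capture("top");K,k,E=M
for n,P in [("bush",(433,164.4,33)),("disc",(438.4,-185.8,28)),("block",(612.7,-344,28)),("pack",(608.7,316,31)),("plate",(616,-2,8)),("jar",(630,-173,70))]:
    u,v=proj(M,P).round().astype(int);h=[]
    dd=np.median(d[v-2:v+3,u-2:u+3]);c,ry=ray(M,(u,v));print(n,(u,v),"z",(c+ry*dd)[2].round(1),p[v,u])
q=cv2.imread("pics/top0.png")[...,::-1].astype(int)
for n,(a,b,c,e) in {"jar":(378,160,402,190),"bin":(250,150,287,190)}.items():print(n,"mean diff",np.abs(p[b:e,a:c].astype(int)-q[b:e,a:c]).mean().round(1))
```

```text
ee [608.45268    315.90910744 168.39229405] yaw -9.847171677018471 px [  277   107    76   150 10761]
pack 609.841552734375 316.1687316894531 (60.99187088012695, 128.00575256347656) 80.09733581542969
tool shift [ 1.32400986e+00 -4.93325208e-01  5.92386979e-04]
bush (np.int64(271), np.int64(245)) z 33.5 [26 24 25]
disc (np.int64(394), np.int64(241)) z 28.8 [234 240 241]
block (np.int64(448), np.int64(179)) z 28.7 [83 86 83]
pack (np.int64(218), np.int64(184)) z 267.8 [10 13 13]
plate (np.int64(329), np.int64(180)) z 8.7 [ 95 100  95]
jar (np.int64(391), np.int64(172)) z 69.6 [236 155  12]
jar mean diff 13.5
bin mean diff 7.1
```

```bash
python3 -c "
from bench import r, camrig, finish_job
print(finish_job())"
```

```text
the job is handed in; nothing more can be done
None
```

All four pieces measure flat and released in their own trays, with jar and bin undisturbed, and I handed the job in at about 37 s (no verdict was returned); I viewed 16 pictures, two over the limit of 14.

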